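# Mark the block in the spring punch press

## Task

Two identical bench marking presses stand on the workbench, and only one has a wood block lying in it under the punch. Press the plunger of that press straight down to its stop, hold it there for a moment so that the punch marks the block, then let go so that the plunger springs fully up again. Leave the plunger of the empty press alone and do not shift the block.

Things in the scene. Friction and masses are not known exactly. Their poses are not given: they have to be found in the camera images.
- head_1 (a point): centre of the flat top of the plunger head (black disc, 38 mm across, 13 mm thick) of the loaded marking press, the one holding the wood block. Its top is 160 mm above the bench when up, the highest part of the press; z up. It goes straight down with the plunger, 20 mm to a hard stop, against a spring: about 3 N at first, 10 N at the stop. It springs back when released.
- head_2 (a point): the same point of the other press, identical but empty; not to be pressed. Either press may stand left or right, turned a little. Each is fixed to the bench: dark steel base 128 x 104 x 14 mm, grey column behind the plunger (the point's +x) with an arm and guide bush, whose top is 118 mm above the bench.
- block_mid (a point): centre of the light wood block, 50 x 75 x 34 mm (x, y, z), loose, lying flat on the base of the loaded press between low aluminium stops, centred under its plunger; its top is 48 mm above the bench. It sticks out on both sides of the press's arm as seen from above.
- plunger_1 (a joint): how far the plunger of the loaded press is pressed, in m: 0 = fully up, 0.020 = fully down at its stop
Things that resemble listed ones, but are neither listed nor needed, are in the scene too. Leave any orange, pink or purple look-alike of the part that bears block_mid alone.

How it is judged (in metres and radians):
On the way:
1. the plunger of the loaded press is pressed down to its stop (value of joint plunger_1 above 0.017 m), for 0.15 s.
At the end, for the whole second after the job is handed in: The plunger of the loaded press has been held down at its stop (pressed more than 17 of its 20 mm for 0.15 s) and is now fully up again (within 3 mm); the empty press's plunger is up (within 3 mm); the block still lies in the press within 12 mm of the plunger axis and of where it was (value of joint plunger_1 below 0.003 m and distance of head_2 from where it was at the start of the episode below 0.003 m and horizontal distance between block_mid and head_1 below 0.012 m and distance of block_mid from where it was at the start of the episode below 0.012 m); the robot touches nothing.
It fails at once if the plunger of the empty press is pushed down (more than 6 mm) (distance of head_2 from where it was at the start of the episode above 0.006 m).
It fails at once if the block is shifted by more than 12 mm (distance of block_mid from where it was at the start of the episode above 0.012 m).
It also fails if it takes over 29 s, if anything falls off the work surface, if the arm or the gripper's body presses on something with over 40 N, if the wrist force passes 120 N, or if a joint passes its speed limit or range.

## Robot

A 7-joint arm with a two-finger parallel gripper is mounted at the origin on a cart in front of the work surface, level with it; the furniture and walls round the work are solid. World frame = base frame: x ahead of the robot, y to its left, z up, the work surface at z = 0. Lengths are in m, angles in degrees, forces in N, time in s.
With the tool pointing down it reaches from about 0.4 to 0.875 m from the base axis. Payload 19.3 kg.
Tool frame: the origin (TCP) lies on the centre line of the jaws, within the pads' length; the fingertips stand 8 mm ahead of it and the grasp point (between the pads) lies 11 mm behind it (nose_length is the distance from the TCP to the fingertips, in m); z points along the fingers, y is the line along which they close (so a half turn about z gives the same grasp; the last joint's range is limited). The gripper opens to 85 mm and grips with 20 to 120 N. Pads are 22 mm wide; open, the fingers measure 114 mm over their backs; the gripper's body (76 mm by 85 mm) begins 54 mm behind the grasp point. The pads swing forward as they close: fully open they stand 13 mm farther back than shut.
Start: joints at [68.973, 29.874, -2.08, 91.645, 1.215, 58.505, -6.463], TCP at [0.183, -0.598, 0.239] pointing down, gripper open.
Joint ranges: [-166.77, 166.77], [-17.47, 122.26], [-85.68, 81.53], [9.62, 139.38], [-72.42, 252.41], [9.2, 110.78], [-144.41, 144.41]. Speed limits (degrees/s): [108.29, 108.29, 136.94, 136.94, 172.46, 172.46, 172.46].

## Interface

Orientations are given as [roll, pitch, yaw] about the fixed x, y, z axes, in that order (R = Rz(yaw) Ry(pitch) Rx(roll)).
In Python, from plant import get_obs, camera, get_calibration, hand_in, regions_of, landmark_of, nose_length gives the robot as it stands.
- The arm moves only by the tool jog_arm, never from a script. Its argument "steps" is a list that holds one entry, the list of rows, each a list of 5 numbers: the closure, from -1 (fully open) to 1 (shut), then the shift along the tool's x, y, z in m, then the turn about the tool's z in degrees. A call has 1 to 8 rows; each row is the pose to reach, as a shift and turn from the pose commanded when the call began, along the tool's axes at that moment; what a row does not reach only later rows make up. A row lasts 1/12 s, in which the tool goes at most 41.7 mm and 7.16 degrees, less where a joint would pass 70% of its speed; a pose out of reach is approached as far as the arm can. A call with a gripper value outside its range is refused whole. The fingers move at their own pace and stop on an object; "grip_force" is the grip in N (left out, the last holds). Time passes only in rows, so rows that repeat a pose let the fingers close. It gives the time, the measured TCP pose, the force, the opening and the grip force at its end, in the units of the state.
- get_obs(): the state, without advancing time (a new reading comes with each control period).
- camera(name): name is "side" or "top"; returns (picture, depth): 420x560x3 uint8, red, green, blue; 420x560 float32, m along the optical axis (not along the pixel's ray), 0 where there is no reading.
- get_calibration(name): a dict with "fx", "fy", "cx", "cy" (pixels), "camera_from_world" (4x4, takes a point from world to camera coordinates). Camera axes: x right, y down, z forward; pixel columns grow to the right and rows downward; lengths in m; the calibration is good to about 2 mm. A picture is of the moment at which its call begins. get_calibration takes no time and is no camera call.
- hand_in(): hands the job in; it is judged then, once.
Trained networks look in the newest picture that a camera, given by its name, has taken for a name from the list of things; names that differ only in an ending like _2 or _b are one class to them, and where a whole thing is asked for, a point or a joint stands for the part that bears it (a point fixed in the world has none). Each returns a list of dicts, best first, with "conf" (0 to 1); they miss things now and then, are a little off and sometimes report something else, mostly with a low value. They report only what shows in the picture. A call takes as long as a camera call. They do not tell look-alikes from the thing itself.
- regions_of(camera, label): "pixels" (420x560 bool, what is visible of it).
- landmark_of(camera, label): "location" ([x, y, z] in m, in the coordinates of the camera as it stood for that picture, good to about 4 mm: a listed point, or the origin of a listed thing).
The state is a dict: "clock": time; "joint_positions": joint angles; "qvel": joint speeds; "joint_torque": joint torques, N m; "tool_pos": TCP position; "ee_rot": TCP orientation; "ft_force": force on the tool from outside, world axes, zero at the start; "wrist_torque": the same for the moment, N m; "opening": finger opening in m; "finger_force": force on a finger pad.
Only numpy, scipy, OpenCV 4.12 (cv2) and the standard library are available. Lean on these libraries where they do the work, as an engineer would, in place of code of your own. Each camera call takes 0.05 s, during which the arm holds its last target. There are 200 camera calls.

## Working session

There is one attempt and no reset: what is moved stays moved. The work goes in short steps, Python scripts to look and compute and a tool call to move; the robot and the scene stay as the last step left them, time stands still between calls to the robot, and variables do not carry over. Pictures are saved under pics/ and viewed, at most 10 in all, crops included, and the job is handed in when it is done.

Besides the shell and the picture viewer there is one more tool, called after "Call:" as a command line: name --argument value ..., lists and objects as JSON in quotes. jog_arm: Moves the arm, as the interface text tells. Its arguments: {"type":"object","properties":{"steps":{"type":"array"},"grip_force":{"type":"number"}},"required":["steps"]}

```bash
mkdir -p pics
cat > h.py <<'E'
import numpy as np, cv2
from plant import *
def look(n):
    p,d=camera(n); return p,d,get_calibration(n)
def w(c,pt): return (np.linalg.inv(c["camera_from_world"])@np.r_[pt,1])[:3]
def px(c,P):
    q=(np.array(c["camera_from_world"])@np.r_[P,1])[:3]; return q[0]/q[2]*c["fx"]+c["cx"],q[1]/q[2]*c["fy"]+c["cy"]
def cloud(d,c):
    v,u=np.mgrid[:420,:560]; X=np.stack([(u-c["cx"])/c["fx"]*d,(v-c["cy"])/c["fy"]*d,d,np.ones_like(d)],-1)
    return (X@np.linalg.inv(c["camera_from_world"]).T)[...,:3]
E
python3 - <<'E'
from h import *
ps=[]
for n in("top","side"):
    p,d,c=look(n); ps.append(p)
    for l in("head_1","block_mid"):
        for r in landmark_of(n,l):
            P=w(c,r["location"]); print(n,l,r["conf"],P.round(4),np.round(px(c,P)))
cv2.imwrite("pics/a.png",ps[0][...,::-1]);cv2.imwrite("pics/b.png",ps[1][...,::-1])
o=get_obs();print(o["clock"],o["tool_pos"],o["ee_rot"],o["opening"],nose_length)
E
```

```text
top head_1 0.73 [ 0.512  -0.2198  0.1591] [382. 202.]
top head_1 0.57 [0.4922 0.248  0.1579] [199. 212.]
top block_mid 0.78 [0.487  0.2501 0.0372] [206. 222.]
top block_mid 0.67 [0.4973 0.4002 0.0144] [155. 220.]
top block_mid 0.56 [0.3716 0.3925 0.0184] [156. 264.]
side head_1 0.7 [ 0.5129 -0.2233  0.1587] [321. 144.]
side block_mid 0.89 [0.4911 0.2481 0.0286] [234. 280.]
side block_mid 0.82 [0.4933 0.1148 0.0187] [264. 249.]
side block_mid 0.79 [0.5    0.3978 0.0133] [190. 328.]
side block_mid 0.61 [0.3767 0.3935 0.0167] [237. 353.]
0.3 [ 0.18271544 -0.59759054  0.23911782] [-1.79979702e+02  1.30802340e-03  1.70042921e+01] 0.08569508239725802 0.008
```

View pics/a.png

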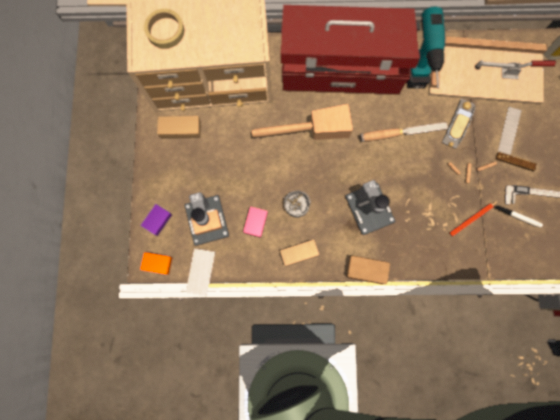

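View pics/b.png

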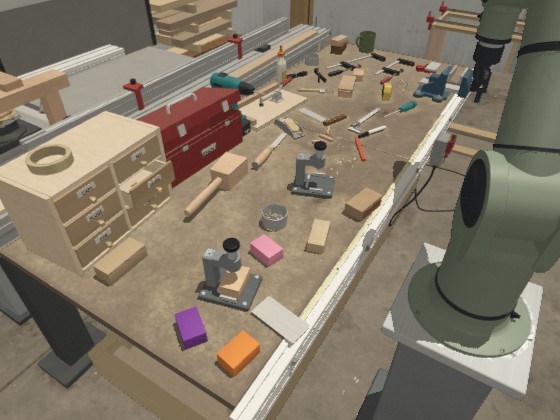

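The loaded candidate is the press at top (199,212) / side (232,245), with light wood under its arm. The press at top (382,202) / side (318,150) looks empty. The pink, purple and orange blocks are look-alikes. I'll confirm with a crop and measure the heads by depth.

Run:
```python
from h import *
p,d,c=look("top"); q,e,c2=look("side")
for n,(D,C) in {"top":(d,c),"side":(e,c2)}.items():
    X=cloud(D,C)
    for P in([.4922,.248],[.512,-.22]):
        m=(D>0)&(np.hypot(X[...,0]-P[0],X[...,1]-P[1])<.035)&(abs(X[...,2]-.16)<.006)
        s=X[m]; print(n,m.sum(),((s.min(0)+s.max(0))/2).round(4),s.mean(0).round(4),np.ptp(s,0).round(3))
a=cv2.resize(q[225:315,185:285],(400,360),interpolation=cv2.INTER_CUBIC)
b=cv2.resize(q[125:215,275:375],(400,360),interpolation=cv2.INTER_CUBIC)
cv2.imwrite("pics/c.png",np.hstack([a,b])[...,::-1])
yaw=np.radians(get_obs()["ee_rot"][2]);R=np.array([[np.cos(yaw),np.sin(yaw)],[np.sin(yaw),-np.cos(yaw)]])
A=np.array([.1827,-.5976])
for T in([.45,-.40],[.56,-.1],[.52,.15]): print(T,R.T@(np.array(T)-A)); A=np.array(T)
```

```text
top 163 [0.487  0.2524 0.159 ] [0.4861 0.2516 0.1592] [0.037 0.036 0.01 ]
top 168 [ 0.5156 -0.2216  0.1602] [ 0.5145 -0.2204  0.1594] [0.037 0.037 0.011]
side 178 [0.487  0.2531 0.1583] [0.4857 0.2543 0.1587] [0.037 0.038 0.008]
side 78 [ 0.514  -0.2201  0.1579] [ 0.5134 -0.2185  0.1583] [0.037 0.036 0.008]
[0.45, -0.4] [ 0.31340463 -0.11078172]
[0.56, -0.1] [ 0.19293197 -0.25471014]
[0.52, 0.15] [ 0.03486725 -0.25076737]
```

View pics/c.png

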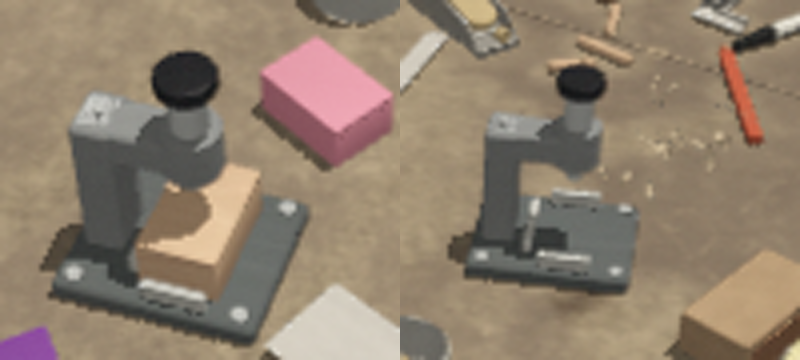

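The crop's left half (press at side (232,245)) shows the light wood block under the punch, and the right half shows an empty base. So head_1 ≈ (0.487, 0.2525, 0.16), with both cameras and the given height agreeing. I'm moving there with the gripper shut, high over the empty press.

Call:
jog_arm --steps '[[[1,0.04,-0.014,-0.01,0],[1,0.078,-0.028,-0.02,0],[1,0.116,-0.041,-0.03,0],[1,0.154,-0.055,-0.04,0],[1,0.192,-0.068,-0.05,0],[1,0.23,-0.081,-0.06,0],[1,0.268,-0.095,-0.06,0],[1,0.306,-0.108,-0.06,0]]]' --grip_force 60

```text
clock: 1.07
tool_pos: [0.4455, -0.4034, 0.3002]
ee_rot: [179.9, -0.0, 17.0]
ft_force: [0.4, -0.1, -0.1]
opening: -0.0001
finger_force: 0.0
```

Call:
jog_arm --steps '[[[1,0.024,-0.032,0,0],[1,0.048,-0.064,0,0],[1,0.072,-0.096,0,0],[1,0.096,-0.128,0,0],[1,0.12,-0.16,0,0],[1,0.145,-0.191,0,0],[1,0.169,-0.223,0,0],[1,0.193,-0.255,0,0]]]'

```text
clock: 1.73
tool_pos: [0.5541, -0.1027, 0.2995]
ee_rot: [180.0, -0.0, 17.0]
ft_force: [0.4, -0.5, -0.2]
opening: 0.0003
finger_force: 0.0
```

Call:
jog_arm --steps '[[[1,0.005,-0.036,0,0],[1,0.01,-0.072,0,0],[1,0.015,-0.108,0,0],[1,0.02,-0.143,0,0],[1,0.025,-0.179,0,0],[1,0.03,-0.215,0,0],[1,0.035,-0.25,0,0],[1,0.035,-0.25,0,0]]]'

```text
clock: 2.4
tool_pos: [0.5125, 0.1517, 0.2996]
ee_rot: [-179.8, -0.0, 17.4]
ft_force: [-0.3, 1.0, 0.6]
opening: -0.0001
finger_force: 0.0
```

Run:
```python
from h import *
o=get_obs();A=o["tool_pos"];print(o["clock"],A,o["ee_rot"],o["opening"],o["ft_force"],o["joint_positions"])
yaw=np.radians(o["ee_rot"][2]);R=np.array([[np.cos(yaw),np.sin(yaw)],[np.sin(yaw),-np.cos(yaw)]])
print(R.T@(np.array([.487,.2525])-A[:2]))
```

```text
2.4 [0.51247313 0.15174457 0.29957534] [-1.79842069e+02 -4.59663767e-02  1.74402227e+01] -0.00012643765222538348 [-0.31389011  0.96466195  0.62884077] [  -7.86157103   18.86679931  -19.23719244  100.38799072    6.77237097
   61.82741849 -101.89704632]
[ 0.00589533 -0.10375829]
```

Call:
jog_arm --steps '[[[1,0.002,-0.035,0.02,0],[1,0.004,-0.07,0.05,0],[1,0.006,-0.104,0.08,0],[1,0.006,-0.104,0.1,0],[1,0.006,-0.104,0.1,0],[1,0.006,-0.104,0.1,0]]]'

```text
clock: 2.9
tool_pos: [0.4891, 0.2456, 0.1988]
ee_rot: [180.0, 0.1, 17.0]
ft_force: [0.4, -0.6, 0.1]
opening: -0.0
finger_force: 0.0
```

Run:
```python
from h import *
q,e,c=look("side"); t,d,ct=look("top")
o=get_obs();A=np.array(o["tool_pos"]);print(o["clock"],A,o["ee_rot"],o["ft_force"],o["joint_positions"][6])
print("tip px",px(c,A+[0,0,-.008]),"head px",px(c,[.487,.2525,.16]))
yaw=np.radians(o["ee_rot"][2]);R=np.array([[np.cos(yaw),np.sin(yaw)],[np.sin(yaw),-np.cos(yaw)]])
print(R.T@(np.array([.487,.2525])-A[:2]))
f=lambda im,u,v:cv2.resize(im[v-45:v+45,u-50:u+50],(400,360),interpolation=cv2.INTER_CUBIC)
cv2.imwrite("pics/d.png",np.hstack([f(q,232,240),f(t,199,210)])[...,::-1])
```

```text
3.0 [0.49045161 0.24516506 0.20062284] [ 1.79990447e+02 -8.17153179e-02  1.69275770e+01] [0.5386114  0.3572998  0.62339178] -116.26659644079085
tip px (np.float64(230.5514233667185), np.float64(229.116712594793)) head px (np.float64(230.83564366025064), np.float64(242.7016723785382))
[-0.00116641 -0.00802212]
```

View pics/d.png

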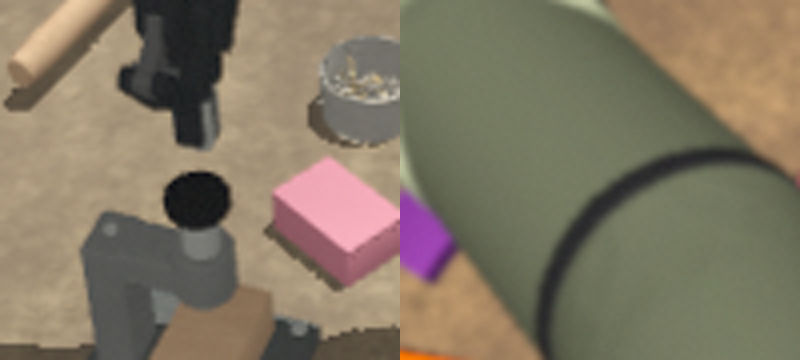

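The picture shows the shut fingertips at side (231,230), directly above the head disc at (231,243), and they match the projected TCP. I'll correct by 8 mm in tool y and go down to near contact.

Call:
jog_arm --steps '[[[1,-0.001,-0.008,0.0,0],[1,-0.001,-0.008,0.015,0],[1,-0.001,-0.008,0.028,0],[1,-0.001,-0.008,0.028,0],[1,-0.001,-0.008,0.028,0]]]'

```text
clock: 3.42
tool_pos: [0.4864, 0.2532, 0.1721]
ee_rot: [-180.0, -0.0, 17.0]
ft_force: [-0.4, 0.6, -0.0]
opening: -0.0001
finger_force: 0.0
```

Call:
jog_arm --steps '[[[1,0,0,0.005,0],[1,0,0,0.01,0],[1,0,0,0.014,0],[1,0,0,0.017,0],[1,0,0,0.017,0],[1,0,0,0.017,0]]]'

```text
clock: 3.92
tool_pos: [0.487, 0.2536, 0.1548]
ee_rot: [-180.0, -0.1, 17.0]
ft_force: [2.8, 1.5, 7.3]
opening: -0.0001
finger_force: 3.7
```

Force is 7.3 N at about 13 mm of travel, which fits the spring. Now on to the stop.

Call:
jog_arm --steps '[[[1,0,0,0.003,0],[1,0,0,0.006,0],[1,0,0,0.0075,0],[1,0,0,0.0075,0],[1,0,0,0.0075,0]]]'

```text
clock: 4.33
tool_pos: [0.4871, 0.2537, 0.148]
ee_rot: [-180.0, -0.1, 17.0]
ft_force: [-0.9, -1.0, 18.1]
opening: -0.0001
finger_force: 9.5
```

18 N is above the spring's 10 N, so the plunger is on its hard stop. I'll hold briefly, then let go.

Call:
jog_arm --steps '[[[1,0,0,0.0005,0],[1,0,0,0.0005,0],[1,0,0,0.0005,0],[1,0,0,0.0005,0],[1,0,0,0.0005,0],[1,0,0,0.0005,0]]]'

```text
clock: 4.83
tool_pos: [0.4871, 0.2537, 0.1479]
ee_rot: [-180.0, -0.2, 17.0]
ft_force: [-4.0, -3.3, 27.4]
opening: 0.0002
finger_force: 13.5
```

Call:
jog_arm --steps '[[[1,0,0,-0.007,0],[1,0,0,-0.014,0],[1,0,0,-0.025,0],[1,0,0,-0.05,0],[1,0,0,-0.085,0],[1,0,0,-0.12,0],[1,0,0,-0.12,0],[1,0,0,-0.12,0]]]'

```text
clock: 5.5
tool_pos: [0.4867, 0.2535, 0.2682]
ee_rot: [-180.0, -0.2, 17.0]
ft_force: [-1.1, -0.6, -0.3]
opening: 0.0001
finger_force: 0.0
```

Run:
```python
from h import *
q,e,C=look("side")
X=cloud(e,C)
for P in([.487,.2525],[.5145,-.2205]):
    m=(e>0)&(np.hypot(X[...,0]-P[0],X[...,1]-P[1])<.03)&(X[...,2]>.13)&(X[...,2]<.18)
    print(m.sum(),np.percentile(X[m][:,2],[50,90]).round(4))
for r in landmark_of("side","block_mid"): print(w(C,r["location"]).round(4),r["conf"])
o=get_obs();print(o["clock"],o["tool_pos"],o["ft_force"])
a=cv2.resize(q[200:320,170:290],(480,480),interpolation=cv2.INTER_CUBIC)
cv2.imwrite("pics/e.png",a[...,::-1])
```

```text
238 [0.1581 0.1601]
127 [0.1569 0.16  ]
[0.3789 0.392  0.0162] 0.87
[0.4937 0.1129 0.0181] 0.71
[0.4994 0.3971 0.0146] 0.6
5.6 [0.48584189 0.25294379 0.26593313] [-0.50324568  0.00862838 -0.73194975]
```

View pics/e.png

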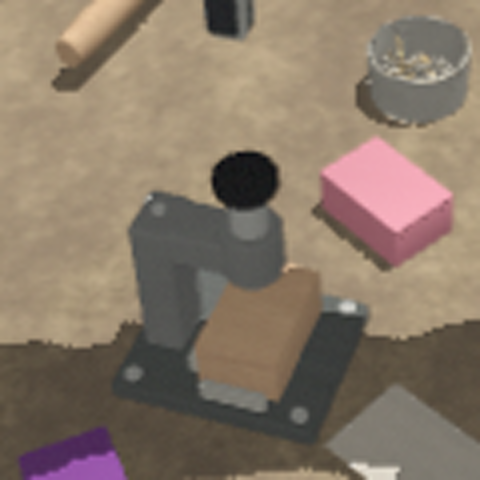

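The picture shows the head fully up again at side (231,245), the block in place at (235,283), and the fingers well clear above at (227,204). Both heads measure 160 mm high.

```bash
python3 -c "
from plant import hand_in
print(hand_in())"
```

```text
the job is handed in; nothing more can be done
None
```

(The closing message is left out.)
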